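# Test the stone on a jewellery box with the gem tester

## Task

A customer wants to know whether the green stone on the lid of this jewellery box is genuine. First lower the open lid fully shut so that the stone lies firm and face up - ease it down, do not slam it - then take the pen-shaped gem tester out of its charging dock and hold it with its probe tip on the flat face of the stone, square to that face (the lid slopes), pressing lightly so that the spring-loaded tip goes about half way in and not to its stop. Finish like that, with the tester still in the gripper, held still on the stone; leave the two ring boxes, the glass and the balm pot where they are.

Things in the scene. Friction and masses are not known exactly. Their poses are not given: they have to be found in the camera images.
- jewel_box: Dark walnut slant-top jewellery box, fixed where it stands, velvet-lined, 120 mm deep (x), 150 mm wide (y); rim 42 mm high at the front and 81 mm at the back, so the shut lid slopes 18 degrees down to the front. Origin: centre of the underside; x points to the back (the hinged side), y to the left, z up; at yaw 0 the front faces the robot (-x).
- lid (a joint): The box's lid, hinged along the back rim: 0 = shut, grows as it opens (rad), starts 1.25 to 1.75, stop 1.9. Stiff hinges: it stays where it is left; 1 to 3 N near its front edge moves it. Panel 10 mm thick, 152 wide, 130 from hinge to front edge, a brass tab (10 mm long, 24 wide) at the front edge's middle. Push it shut on its outer face (with the stone), from behind, then above.
- lid_hinge (a point): Middle of the hinge axis, at the top of the box's back rim, 81 mm above the table and 60 mm behind the box's centre; the underside of the lid passes through the axis. The axis runs along the box's y; the point turns with the lid: its x axis points from the front edge to the hinge, z out of the outer face.
- lid_front (a point): Middle of the lid's front edge, on the outer face (10.5 mm over the lid's underside), 130 mm from the hinge; moves with the lid. At the shut lid it is about 51 mm above the table.
- stone: Octagonal green stone, 28 mm across, in a round brass setting 38 mm across in the middle of the lid's outer face. Origin: centre of its flat top face, which is 19 mm across, parallel to the lid, 8 mm proud of it and above the setting; z points out of the face. With the lid shut it is 78 mm above the table and z leans 18 degrees from vertical toward the box's front.
- tester_dock: Black charging dock, fixed where it stands: base 100 x 76 mm, 16 mm high, with an aluminium tube socket (19 mm bore, 27 mm outside, rim 78 mm above the table) that leans 15 degrees toward the dock's front (-x at yaw 0). Origin: centre of the underside, z up.
- tester: White pen-shaped gem tester, 150 mm long, 0.09 kg: nose 16 mm thick, a 25 mm steel collar 48 to 53 mm from the nose, above it a round grip 21 mm thick up to the tail. Origin: centre of the nose's end, z along the pen to the tail. It starts in the socket, collar on the rim, 58 mm (nose and tip) inside, leaning with it (up to 3 degrees of play): draw it out along its own axis.
- tester_grip (a point): Point on the tester's axis in the middle of the grip's bare upper part, 118 mm from the nose and 32 mm below the tail: where to grip it; axes as the tester's.
- tester_tip (a joint): The tester's spring-loaded probe tip: 0 = fully out (10 mm past the nose), grows as it is pressed in (m), stop at 0.008. Spring 0.8 N at 0, 2.4 N half way, 4 N at the stop (400 N/m).
- tip_end (a point): End of the tester's round-ended brass probe tip, 3.6 mm thick, on the tester's axis, 10 mm past the nose when out; moves with the tip.
- blue_ring_box: Navy velvet ring box, 50 x 50 x 42 mm, loose bystander; origin centre of the underside.
- glass: Small clear cut tumbler, 52 mm across, 70 high, loose bystander; origin centre of the underside.
- red_ring_box: Burgundy velvet ring box, 50 x 50 x 42 mm, loose bystander; origin centre of the underside.
- balm_pot: White balm pot with a blue band, 66 mm across, 30 high, loose bystander; origin centre of the underside.

How it is judged:
By the outcome, as a careful person would: the job done as asked, in the order asked, and still so for the second after the job is handed in, while the arm keeps its last pose, push and grip.
It also fails if it takes over 67 s, if anything falls off the work surface, if the arm or the gripper's body presses on something with over 40 N, if the wrist force passes 120 N, or if a joint passes its speed limit or range.

## Robot

A 7-joint arm with a two-finger parallel gripper is mounted at the origin on a cart in front of the work surface, level with it; the furniture and walls round the work are solid. World frame = base frame: x ahead of the robot, y to its left, z up, the work surface at z = 0. Lengths are in m, angles in rad, forces in N, time in s.
With the tool pointing down it reaches from about 0.35 to 0.9 m from the base axis. Payload 8.1 kg.
Tool frame: the origin (TCP) lies midway between the tips of the shut fingers; the grasp point (between the pads) lies behind it (arm.tcp_to_grasp is the z of the grasp point in the tool frame, in m); z points along the fingers, y is the line along which they close (so a half turn about z gives the same grasp; the last joint's range is limited). The gripper opens to 92 mm and grips with 3 to 60 N. Pads are 19 mm wide; open, the fingers measure 130 mm over their backs; the gripper's body (75 mm by 190 mm) begins 47 mm behind the grasp point.
Start: joints at [-1.259, 0.434, 0.025, 1.573, -0.012, 1.134, -0.075], TCP at [0.252, 0.572, 0.227] pointing down, gripper open.
Joint ranges: [-2.62, 2.62], [-0.44, 2.09], [-1.27, 1.32], [0.08, 2.57], [-1.32, 4.46], [0.12, 2], [-2.74, 2.74]. Speed limits (rad/s): [2.22, 2.22, 3.01, 3.01, 3.14, 3.14, 3.14].

## Interface

Orientations are given as a rotation vector (axis times angle).
In Python, from cell import readout, vision, arm gives the robot as it stands.
- The arm moves only by the tool carry_out, never from a script. Its argument "increments" is one flat list of numbers, 6 for each row, row after row: the shift along the world's x, y, z in mm, then the turn, a rotation vector about the world's x, y, z in rad. In form: [tx, ty, tz, wx, wy, wz, tx, ty, tz, wx, wy, wz, ...]. A call has 1 to 20 rows; each row shifts and turns the commanded pose from where the row before left it; what a row does not reach is not made up. A row lasts 1/8 s, in which the tool goes at most 62.5 mm and 10.7 degrees, less where a joint would pass 70% of its speed; a pose out of reach is approached as far as the arm can. A call with a gripper value outside its range is refused whole. "grip" is the closure, from 0 (fully open) to 1 (shut), set as the call begins (left out, the last holds). The fingers move at their own pace and stop on an object; "newtons" is the grip in N (left out, the last holds). Time passes only in rows, so rows that do not move let the fingers close. It gives the time, the measured TCP pose, the force, the opening and the grip force at its end, in the units of the state.
- readout.observe(): the state, without advancing time (a new reading comes with each control period).
- vision.get_image(name): name is "scene" or "top"; returns the picture (400x640x3 uint8, red, green, blue); there is no depth.
- vision.calibration(name): a dict with "fov_y" (degrees; the focal length in pixels is half the picture's height over the tangent of half this angle, whatever the lens; pixels are square), "cx", "cy" (the principal point, pixels), "k1" (the pictures are not rectified: a ray, as slopes to the right and down, at radius r is drawn at 1 + k1 r^2 times it, then the intrinsics apply), "pose" (4x4, takes a point from camera to world coordinates). Camera axes: x right, y up, looking along -z (the intrinsics and any distortion apply to the point x, -y, -z); pixel columns grow to the right and rows downward; lengths in m; the calibration is good to about 2 mm. A picture is of the moment at which its call begins. calibration takes no time and is no camera call.
- arm.sign_off(): hands the job in; it is judged then, once.
The state is a dict: "clock": time; "joints": joint angles; "dq": joint speeds; "joint_efforts": joint torques, N m; "position": TCP position; "ee_rot": TCP orientation; "force": force on the tool from outside, world axes, zero at the start; "ft_torque": the same for the moment, N m; "width": opening from 0.0 (shut) to 1.0 (fully open); "gripper_force": force on a finger pad.
Only numpy, scipy, OpenCV 4.12 (cv2) and the standard library are available. Lean on these libraries where they do the work, as an engineer would, in place of code of your own. Each camera call takes 0.05 s, during which the arm holds its last target. There are 200 camera calls.

## Working session

There is one attempt and no reset: what is moved stays moved. The work goes in short steps, Python scripts to look and compute and a tool call to move; the robot and the scene stay as the last step left them, time stands still between calls to the robot, and variables do not carry over. Pictures are saved under pics/ and viewed, at most 10 in all, crops included, and the job is handed in when it is done.

Besides the shell and the picture viewer there is one more tool, called after "Emit:" by a JSON object that holds its "op" and its "data", one argument or row to a line. carry_out: Moves the arm, as the interface text tells. Its arguments: {"type":"object","properties":{"increments":{"type":"array","items":{"type":"number"}},"grip":{"type":"number"},"newtons":{"type":"number"}},"required":["increments"]}

```bash
mkdir -p pics; ls
python3 - <<'E'
from cell import readout, vision, arm
import cv2, numpy as np
print(readout.observe()); print(arm.tcp_to_grasp)
for n in("scene","top"):
    im=vision.get_image(n); cv2.imwrite(f"pics/{n}0.png",im[:,:,::-1]); c=vision.calibration(n); print(n,{k:(np.round(v,4).tolist() if k=="pose" else v) for k,v in c.items()})
E
```

```text
pics
{'clock': 0.0, 'joints': array([-1.25858503,  0.43521922,  0.02497311,  1.57410084, -0.01158982,
        1.13394948, -0.07508747]), 'dq': array([ 0.00046171, -0.00057173,  0.00017535, -0.00023906,  0.00045798,
       -0.00179083,  0.00133327]), 'joint_efforts': array([ 2.49044597e-04, -6.67844653e+01,  9.84877758e-01, -3.14481604e+01,
       -6.05762657e-02,  4.26957000e-02,  1.82357335e-04]), 'position': array([0.2517404 , 0.57151669, 0.22594584]), 'ee_rot': array([-6.46969376e-01, -3.07408067e+00,  2.39188465e-03]), 'force': array([-0.64376123, -0.88168713,  0.74175982]), 'ft_torque': array([-0.06114933,  0.01306549, -0.00136414]), 'gripper_force': 0.0, 'width': 0.9984503333399933}
-0.0188
scene {'fov_y': 49.70663952047047, 'cx': 309.023898618313, 'cy': 191.94471338150058, 'k1': -0.09312337426075983, 'pose': [[0.5497, 0.3711, -0.7484, -0.3447], [-0.8352, 0.2253, -0.5017, -0.5525], [-0.0176, 0.9009, 0.4337, 0.574], [0.0, 0.0, 0.0, 1.0]]}
top {'fov_y': 47.91824131106241, 'cx': 313.09621193664253, 'cy': 189.140116416261, 'k1': -0.07236515945906766, 'pose': [[-0.011, 0.9912, -0.1315, 0.3553], [-0.9999, -0.0118, -0.0058, 0.0159], [-0.0073, 0.1315, 0.9913, 1.3068], [0.0, 0.0, 0.0, 1.0]]}
```

View pics/scene0.png

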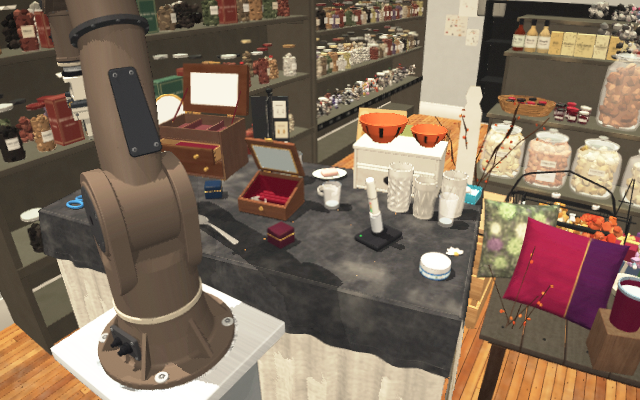

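View pics/top0.png

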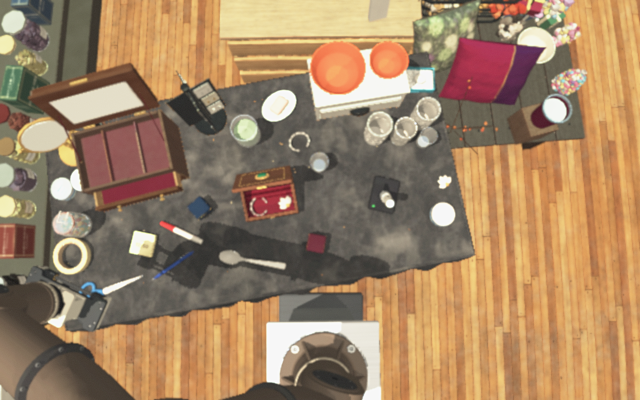

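The scene view shows the open box at about (270,190), the dock and tester at (377,215), the red ring box at (280,233) and the glass at (330,195). In the top view the box is at about (266,195), the dock at (384,195), the glass at (319,162), and the blue ring box at (200,207). Next I'll enlarge the key parts.

```bash
cat > h.py <<'E'
import numpy as np, cv2
from cell import readout, vision, arm
from scipy.spatial.transform import Rotation as R
def K(c):
    f=200/np.tan(np.radians(c["fov_y"])/2); return np.array([[f,0,c["cx"]],[0,f,c["cy"]],[0,0,1]]),np.array([c["k1"],0,0,0,0.])
def ray(n,uv):
    c=vision.calibration(n);k,d=K(c);P=np.array(c["pose"])
    x,y=cv2.undistortPoints(np.array([[uv]],float),k,d)[0,0]
    v=P[:3,:3]@np.array([x,-y,-1]); return P[:3,3],v/np.linalg.norm(v)
def onz(n,uv,z):
    o,v=ray(n,uv); return o+v*(z-o[2])/v[2]
def tri(us,ut):
    A=np.zeros((3,3));b=np.zeros(3);L=[]
    for n,u in(("scene",us),("top",ut)):
        o,v=ray(n,u);M=np.eye(3)-np.outer(v,v);A+=M;b+=M@o;L.append((o,M))
    p=np.linalg.solve(A,b); return p,max(np.linalg.norm(M@(p-o)) for o,M in L)
def proj(n,p):
    c=vision.calibration(n);k,d=K(c);P=np.linalg.inv(np.array(c["pose"]))
    q=np.atleast_2d(p)@P[:3,:3].T+P[:3,3]; q=q*[1,-1,-1]
    return cv2.projectPoints(q,np.zeros(3),np.zeros(3),k,d)[0][:,0]
def crop(im,x,y,w,h,s): return cv2.resize(im[y:y+h,x:x+w,::-1],None,fx=s,fy=s,interpolation=cv2.INTER_CUBIC)
E
python3 - <<'E'
from h import *
s=vision.get_image("scene");t=vision.get_image("top")
a=np.vstack([np.hstack([crop(s,230,130,80,60*5//4,5),crop(s,340,170,80,75,5)]),np.hstack([crop(t,225,155,80,45+10,5),crop(t,355,165,80,55,5)])])
cv2.imwrite("pics/c1.png",a[:600])
E
```

```text
(no output)
```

View pics/c1.png

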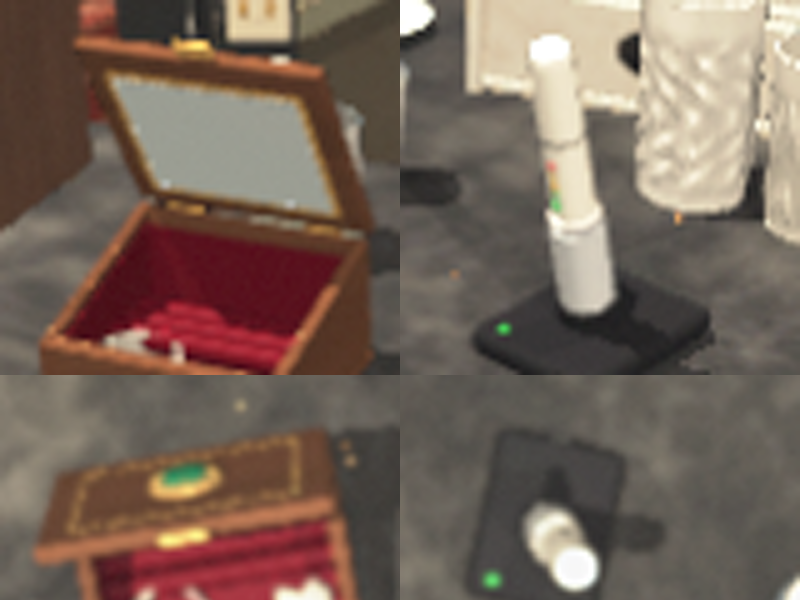

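The crops show the lid's brass tab at scene (268,139) and top (261.6,187.6), and the hinge ends at scene (260,171) and (303,177). The tester tail is at scene (370,180) and top (390,204). The dock LED is at scene (361,235.6) and top (373,206).

Run:
```python
from h import *
np.set_printoptions(precision=4,suppress=True)
# tester
tail,e=tri((370,179.6),(390,204)); print("tail",tail,e)
col,e=tri((375.6,214),(383.8,195.6)); print("collar",col,e)
d=tail-col; print("axis",d/np.linalg.norm(d), np.linalg.norm(d))
for q in((376,176),(400,181),(369,208)): print("dock corner",onz("top",q,0.016))
print("led",tri((360.6,235.6),(373,206)))
print("tab",tri((268,139.4),(261.6,187.6)))
A,e=tri((246,138.6),(232.6,190));B,e2=tri((295,144),(293,181)); print("front corners",A,e,B,e2,np.linalg.norm(A-B))
for q in((260,171),(303,177)): print("hinge",onz("scene",q,.081))
s=vision.get_image("scene");t=vision.get_image("top")
h=cv2.cvtColor(t,cv2.COLOR_RGB2HSV)
m=cv2.inRange(h,(45,100,40),(85,255,255));m[:,:225]=0;m[:,305:]=0;m[:150]=0;m[220:]=0
ys,xs=np.nonzero(m);print("stone px",xs.mean(),ys.mean(),len(xs))
for z in (.12,.14,.15): print(z,onz("top",(xs.mean(),ys.mean()),z))
```

```text
tail [ 0.4661 -0.1728  0.1757] 0.001697307692317547
collar [ 0.5003 -0.1747  0.0719] 0.0029478034890463452
axis [-0.3134  0.017   0.9495] 0.10930735083305229
dock corner [ 0.5629 -0.1597  0.016 ]
dock corner [ 0.5474 -0.2291  0.016 ]
dock corner [ 0.4699 -0.1368  0.016 ]
led (array([ 0.4765, -0.15  ,  0.0158]), np.float64(0.001717770859348231))
tab (array([0.5079, 0.1491, 0.2032]), np.float64(0.0011905625165455041))
front corners [0.5037 0.2233 0.1942] 0.0007706601693980818 [0.5238 0.0717 0.1991] 0.0007114737782609121 0.15304805140014638
hinge [0.5498 0.2196 0.081 ]
hinge [0.5788 0.0862 0.081 ]
stone px 261.4 174.2 15
0.12 [0.5548 0.1609 0.12  ]
0.14 [0.5514 0.1584 0.14  ]
0.15 [0.5497 0.1572 0.15  ]
```

Emit:
{"op": "carry_out", "data": {
  "increments": [5, -36, 10, 0, 0, 0.06, 5, -36, 10, 0, 0, 0.06, 5, -36, 10, 0, 0, 0.06, 5, -36, 10, 0, 0, 0.06, 5, -36, 10, 0, 0, 0.06, 5, -36, 10, 0, 0, 0.06, 5, -36, 10, 0, 0, 0.06, 5, -36, 10, 0, 0, 0.06, 5, -36, 10, 0, 0, 0.06, 36, -11, 0, 0, 0, 0, 36, -11, 0, 0, 0, 0, 36, -11, 0, 0, 0, 0, 36, -11, 0, 0, 0, 0, 36, -11, 0, 0, 0, 0, 36, -11, 0, 0, 0, 0, 36, -11, 0, 0, 0, 0, 36, -11, 0, 0, 0, 0, 0, 0, 0, 0, 0, 0],
  "grip": 1,
  "newtons": 20
}}

```text
clock: 2.55
position: [0.5867, 0.1582, 0.316]
ee_rot: [0.192, -3.136, 0.003]
force: [-1.1, 0.8, 0.8]
width: 0.004
gripper_force: 0.0
```

Emit:
{"op": "carry_out", "data": {
  "increments": [0, 0, -33, 0, 0, 0, 0, 0, -33, 0, 0, 0, 0, 0, -33, 0, 0, 0, 0, 0, -30, 0, 0, 0, -10, -1, 0, 0, 0, 0, -10, -1, 0, 0, 0, 0]
}}

```text
clock: 3.3
position: [0.5643, 0.1583, 0.1889]
ee_rot: [-0.197, 3.135, 0.001]
force: [-1.3, 0.3, 0.7]
width: 0.002
gripper_force: 0.0
```

Run:
```python
from h import *
s=vision.get_image("scene");t=vision.get_image("top")
cv2.imwrite("pics/c2.png",np.hstack([crop(s,220,90,100,125,4),crop(t,215,110,100,125,4)]))
o=readout.observe();print(o["clock"],o["position"],o["force"])
```

```text
3.4 [0.56421543 0.15837165 0.18944947] [-0.83319467 -0.15811383  0.50683854]
```

View pics/c2.png

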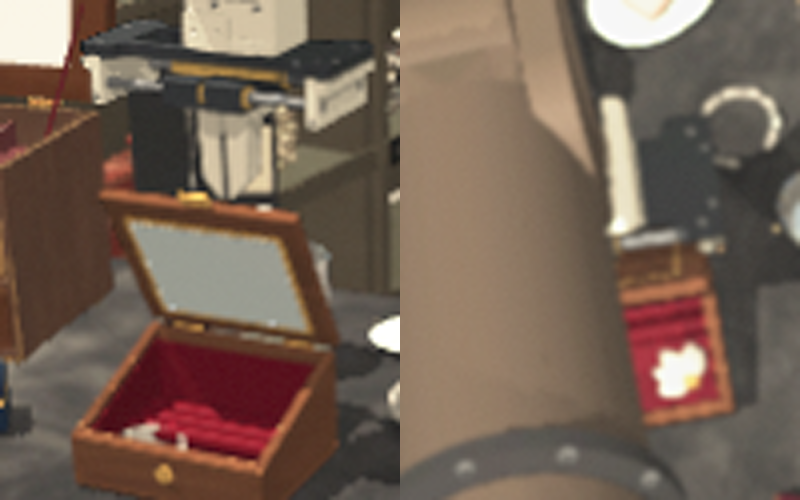

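The fingers hang just behind the lid, which is free and centred on them (scene crop, tab at about (268,139)). Now I'll sweep it over.

Emit:
{"op": "carry_out", "data": {
  "increments": [-7, -1, -1, 0, 0, 0, -7, -1, -1, 0, 0, 0, -7, -1, -1, 0, 0, 0, -7, -1, -1, 0, 0, 0, -5.5, -0.7, -3, 0, 0, 0, -5.5, -0.7, -3, 0, 0, 0, -5.5, -0.7, -3, 0, 0, 0, -5.5, -0.7, -3, 0, 0, 0, -5.3, -0.7, -4.2, 0, 0, 0, -5.3, -0.7, -4.2, 0, 0, 0, -5.3, -0.7, -4.2, 0, 0, 0, -4.3, -0.6, -5, 0, 0, 0, -4.3, -0.6, -5, 0, 0, 0, -4.3, -0.6, -5, 0, 0, 0]
}}

```text
clock: 5.15
position: [0.4858, 0.1473, 0.1438]
ee_rot: [-0.196, 3.135, 0.0]
force: [0.8, -0.3, 0.4]
width: 0.006
gripper_force: 0.3
```

Emit:
{"op": "carry_out", "data": {
  "increments": [-3.8, -0.5, -5.7, 0, 0, 0, -3.8, -0.5, -5.7, 0, 0, 0, -3.8, -0.5, -5.7, 0, 0, 0, -3.5, -0.5, -6, 0, 0, 0, -3.5, -0.5, -6, 0, 0, 0, -3.5, -0.5, -6, 0, 0, 0, -2, -0.2, -5, 0, 0, 0, -2, -0.2, -5, 0, 0, 0, -2, -0.2, -5, 0, 0, 0, -2, -0.2, -4, 0, 0, 0, 0, 0, -4, 0, 0, 0, 0, 0, -4, 0, 0, 0, 0, 0, -4, 0, 0, 0]
}}

```text
clock: 6.78
position: [0.4562, 0.1435, 0.0778]
ee_rot: [0.196, -3.135, -0.0]
force: [-0.9, -0.8, 0.1]
width: 0.008
gripper_force: 0.2
```

Run:
```python
from h import *
s=vision.get_image("scene");t=vision.get_image("top")
cv2.imwrite("pics/c3.png",np.hstack([crop(s,220,90,100,125,4),crop(t,215,110,100,125,4)]))
o=readout.observe();print(o["clock"],o["position"],o["force"])
```

```text
6.875 [0.45601238 0.14341056 0.0776043 ] [-0.30892009 -0.30928929 -0.14494995]
```

View pics/c3.png

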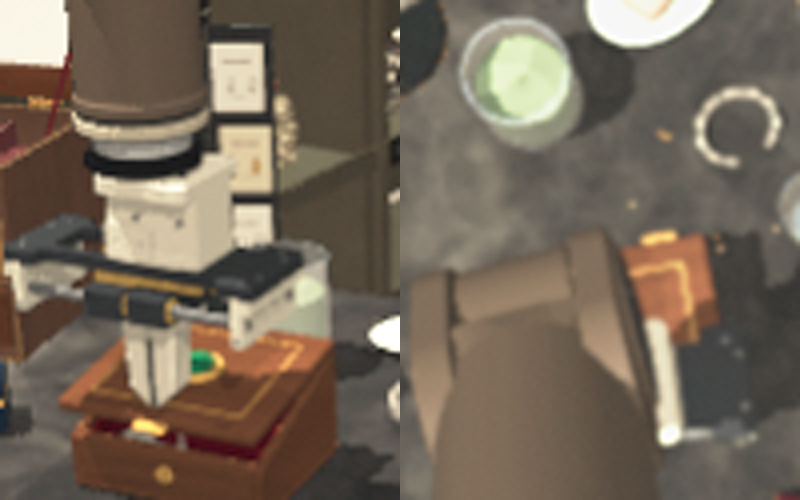

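The lid is almost shut, with the fingertips on it in front of the stone (scene crop about (155,390)). I'll press it the rest of the way down slowly.

Emit:
{"op": "carry_out", "data": {
  "increments": [0, 0, -2, 0, 0, 0, 0, 0, -2, 0, 0, 0, 0, 0, -2, 0, 0, 0, 0, 0, -2, 0, 0, 0, 0, 0, -2, 0, 0, 0, 0, 0, -2, 0, 0, 0, 0, 0, -2, 0, 0, 0, 0, 0, -2, 0, 0, 0, 0, 0, -1, 0, 0, 0]
}}

```text
clock: 8.0
position: [0.4561, 0.1435, 0.0609]
ee_rot: [0.196, -3.135, 0.0]
force: [0.5, -0.2, -0.2]
width: 0.004
gripper_force: 0.1
```

Emit:
{"op": "carry_out", "data": {
  "increments": [0, 0, -1, 0, 0, 0, 0, 0, -1, 0, 0, 0, 0, 0, -1, 0, 0, 0]
}}

```text
clock: 8.38
position: [0.4566, 0.1436, 0.0584]
ee_rot: [-0.196, 3.135, 0.001]
force: [-2.2, -0.3, 13.5]
width: 0.004
gripper_force: 6.6
```

The lid is shut firmly (13.5 N). I'll lift off, and measure the tester from the saved arm-free pictures in the meantime.

Emit:
{"op": "carry_out", "data": {
  "increments": [0, 0, 5, 0, 0, 0, 0, 0, 20, 0, 0, 0, -2, -10, 35, 0, 0, 0, -5, -30, 40, 0, 0, 0, -5, -40, 40, 0, 0, 0, -5, -40, 40, 0, 0, 0, -5, -40, 20, 0, 0, 0, -5, -40, 0, 0, 0, 0, -5, -40, 0, 0, 0, 0],
  "grip": 0
}}

```text
clock: 9.5
position: [0.4238, -0.0977, 0.2585]
ee_rot: [-0.197, 3.134, 0.001]
force: [0.8, -0.7, -0.5]
width: 0.934
gripper_force: 0.0
```

Run:
```python
from h import *
np.set_printoptions(precision=4,suppress=True)
s=cv2.imread("pics/scene0.png",0);t=cv2.imread("pics/top0.png",0)
print("scene rows")
for y in range(178,234,3):
    r=s[y,360:390].astype(float); print(y," ".join("%3d"%v for v in r))
print("top x370-400")
for y in range(184,212,2): print(y," ".join("%3d"%v for v in t[y,370:400]))
o=readout.observe();print(o["clock"],o["position"],o["joints"])
# stone now
for n in("scene","top"):
    im=vision.get_image(n);h=cv2.cvtColor(im,cv2.COLOR_RGB2HSV);m=cv2.inRange(h,(60,110,40),(90,255,255))
    k,l,st,c=cv2.connectedComponentsWithStats(m); print(n,[(st[i].tolist(),c[i].round(1)) for i in range(1,k) if st[i][4]>8])
    cv2.imwrite(f"pics/{n}1.png",im[:,:,::-1])
```

```text
scene rows
178 204 207 208 206 205 205 239 253 255 255 255 255 254 244 205 205 205 207 207 205 205 204 205 161  87  48  48  52 203 193
181 201 201 204 207 208 185 248 254 255 255 254 254 252 238 206 197 206 207 206 205 205 208 209 147  65  37  40  41 179 207
184 208 208 208 209 209 192 190 205 215 224 229 230 229 228 219 209 207 206 207 205 206 207 207 208 207 181 139  81 193 193
187 217 222 228 235 230 230 216 195 203 216 223 228 230 229 227 203 197 204 206 206 207 206 206 207 205 202 202 205 205 210
190  83  87  89  90  95 103 132 177 198 211 221 226 229 229 228 220 206 210 218 224 232 239 232 235 235 228 237 197 178 188
193 101 104 107 105 103 100 102 160 194 203 216 223 228 230 228 226 177 111  98  97  98 101 106 111 108 106 103 112 191 201
196 115 111 109 105 103 105 108 134 177 199 210 221 227 229 228 228 180 108  87  89  93  97  98 100 104 107 108 142 148 175
199 104 100 105 109 113 113 109 105 136 157 170 171 175 198 208 214 222 168 102  95  95  98 101 103 106 111 115 176 211 201
202 100 103 103 106 107 109 115 114 135 162 188 209 221 227 230 229 227 198 126  84  85  84  82  
[... 2556 characters left out ...]
 69  69  67  68  68  69  95 179 249 250 248 247 247 248 250 251 154  74  80  92  94  95
206  71  96 146 166 139  90  69  68  67  70  68  68  67  67  67  89 158 240 253 253 253 254 243 161  82  76  88  90  91  91
208  66  65  66  66  65  66  67  68  69  69  68  66  70  69  71  70  70  76  92 105 104  92  77  64  61  78  89  94  94  92
210  92  87  83  76  78  76  74  70  66  64  64  64  65  66  70  71  72  72  72  72  73  72  69  61  64  82  94  94  96  93
9.5 [ 0.4238 -0.0977  0.2585] [-0.333   0.0773  0.4769  1.9882 -0.0408  1.0841  1.8578]
scene [([265, 182, 8, 6, 29], array([269.1, 184.2]))]
top [([420, 90, 14, 2, 21], array([426.6,  90.4])), ([264, 194, 7, 6, 35], array([267.2, 196.4]))]
```

Run:
```python
from h import *
np.set_printoptions(precision=4,suppress=True)
T=onz("top",(389.4,203.2),.1765);C=onz("top",(385.1,196.2),.078);d=T-C;d/=np.linalg.norm(d)
print("tail",T,"rim",C,"ax",d,"lean",np.degrees(np.arccos(d[2])),np.linalg.norm(T-C), proj("scene",[T,C]))
# axis direction by plane intersections: scene line & tail, with rim row
o,v1=ray("scene",(369.9,181));_,v2=ray("scene",(376.3,226));n=np.cross(v1,v2);n/=np.linalg.norm(n)
print("off-plane mm tail/rim",(T-o)@n*1e3,(C-o)@n*1e3,n)
print("stone",tri((269.1,184.2),(267.2,196.4)),onz("scene",(269.1,184.2),.078),onz("top",(267.2,196.4),.078))
s=cv2.imread("pics/scene1.png")[:,:,::-1];t=cv2.imread("pics/top1.png")[:,:,::-1]
cv2.imwrite("pics/c4.png",np.hstack([crop(s,235,160,80,70,5),crop(t,225,160,80,70,5)]))
```

```text
tail [ 0.4672 -0.1697  0.1765] rim [ 0.4964 -0.1747  0.078 ] ax [-0.2842  0.0481  0.9576] lean 16.753244960925436 0.10286614990606473 [[368.2473 178.919 ]
 [373.8015 212.6131]]
off-plane mm tail/rim 3.002889371215277 1.4365948506469606 [-0.4846  0.8579 -0.171 ]
stone (array([0.5009, 0.1492, 0.0741]), np.float64(0.0011949593763488583)) [0.4951 0.1428 0.078 ] [0.4997 0.1497 0.078 ]
```

View pics/c4.png

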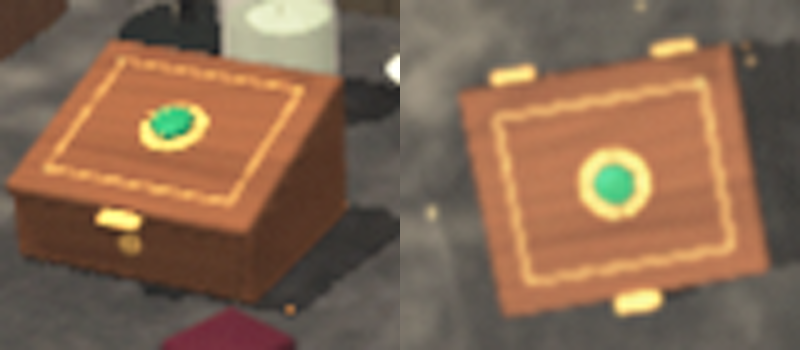

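The lid lies shut, with the stone in its ring at scene about (269.4,184) and top about (267.4,196.4). I take the face centre as (0.4997, 0.149, 0.078). Next is the pre-grasp pose along the tester's axis.

Emit:
{"op": "carry_out", "data": {
  "increments": [8, -18, -11, -0.0106, -0.071, 0, 8, -18, -11, -0.0106, -0.071, 0, 8, -18, -11, -0.0106, -0.071, 0, 8, -18, -11, -0.0106, -0.071, 0, 0, 0, 0, 0, 0, 0]
}}

```text
clock: 10.22
position: [0.4547, -0.1685, 0.2132]
ee_rot: [-0.176, 2.856, -0.085]
force: [0.0, 0.1, 0.9]
width: 1.001
gripper_force: 0.0
```

Run:
```python
from h import *
np.set_printoptions(precision=4,suppress=True)
o=readout.observe();Rm=R.from_rotvec(o["ee_rot"]).as_matrix();print(o["clock"],o["position"],o["joints"],"z",Rm[:,2],"y",Rm[:,1])
q=lambda x,y:((x+.5)/5-.5+225-80,(y+.5)/5-.5+160)
c=[onz("top",q(x,y),z) for x,y,z in((462,95,.091),(733,42,.091),(505,315,.051),(768,268,.051))]
for p in c: print(p)
for a,b in((1,0),(3,2)): v=c[b]-c[a]; print("yaw",np.degrees(np.arctan2(-v[0],v[1])),np.linalg.norm(v))
for a,b in((2,0),(3,1)): v=c[b]-c[a]; print("yaw",np.degrees(np.arctan2(v[1],v[0])),np.linalg.norm(v))
s=vision.get_image("scene");t=vision.get_image("top")
g=o["position"]-.0188*Rm[:,2]
for k in (0,.09): print(k,proj("scene",[o["position"]+k*Rm[:,2],g+k*Rm[:,2]]),proj("top",[o["position"]+k*Rm[:,2],g+k*Rm[:,2]]))
cv2.imwrite("pics/c5.png",np.hstack([crop(s,330,130,80,115,5),crop(t,350,140,80,115,5)]))
```

```text
10.225 [ 0.4547 -0.1685  0.2132] [-0.2286  0.0502  0.5336  2.1833 -0.1153  0.6364  2.0779] z [ 0.2778 -0.0413 -0.9597] y [-0.1121  0.9909 -0.0751]
[0.5483 0.2315 0.091 ]
[0.5759 0.0825 0.091 ]
[0.4298 0.2131 0.051 ]
[0.4546 0.0657 0.051 ]
yaw 10.489785748482944 0.15148496466853273
yaw 9.532981850754362 0.1494116133386114
yaw 8.834992360282317 0.1263801674769629
yaw 7.889209318353179 0.12882164269695565
0 [[365.9207 165.5337]
 [364.8355 158.5474]] [[391.5037 206.7923]
 [392.4941 208.2679]]
0.09 [[370.7413 196.8087]
 [369.7829 190.5588]] [[387.189  200.3658]
 [388.0364 201.6276]]
```

View pics/c5.png

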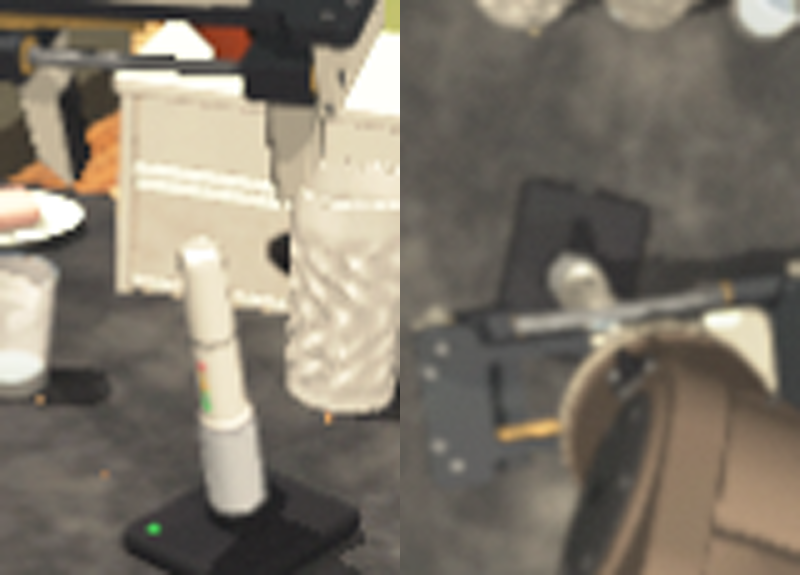

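The tester stands at tail scene crop (200,245), midway between the open fingers (tips at crop (75,180) and (300,195)). I'll go down along its axis and grip.

Emit:
{"op": "carry_out", "data": {
  "increments": [5.4, -0.7, -17, 0, 0, 0, 5.4, -0.7, -17, 0, 0, 0, 5.4, -0.7, -17, 0, 0, 0, 5.4, -0.7, -17, 0, 0, 0, 5.4, -0.7, -17, 0, 0, 0, 0, 0, 0, 0, 0, 0]
}}

```text
clock: 11.08
position: [0.4835, -0.1707, 0.1284]
ee_rot: [-0.181, 2.856, -0.084]
force: [-0.0, 0.2, 0.1]
width: 1.004
gripper_force: 0.0
```

Emit:
{"op": "carry_out", "data": {
  "increments": [0, 0, 0, 0, 0, 0, 0, 0, 0, 0, 0, 0, 0, 0, 0, 0, 0, 0, 0, 0, 0, 0, 0, 0, 0, 0, 0, 0, 0, 0, 0, 0, 0, 0, 0, 0],
  "grip": 1,
  "newtons": 25
}}

```text
clock: 11.82
position: [0.4832, -0.172, 0.1291]
ee_rot: [-0.179, 2.854, -0.086]
force: [0.1, 0.2, -0.3]
width: 0.396
gripper_force: 0.0
```

Emit:
{"op": "carry_out", "data": {
  "increments": [0, 0, 0, 0, 0, 0, 0, 0, 0, 0, 0, 0, 0, 0, 0, 0, 0, 0, 0, 0, 0, 0, 0, 0, 0, 0, 0, 0, 0, 0]
}}

```text
clock: 12.45
position: [0.4833, -0.1725, 0.1291]
ee_rot: [-0.178, 2.854, -0.087]
force: [0.5, -4.0, -1.0]
width: 0.223
gripper_force: 24.9
```

Emit:
{"op": "carry_out", "data": {
  "increments": [0, -1, 0, 0, 0, 0, -1.4, 0.2, 4.8, 0, 0, 0, -1.4, 0.2, 4.8, 0, 0, 0, -1.4, 0.2, 4.8, 0, 0, 0, -1.4, 0.2, 4.8, 0, 0, 0]
}}

```text
clock: 13.08
position: [0.4774, -0.1718, 0.1486]
ee_rot: [-0.179, 2.854, -0.086]
force: [-1.0, 0.0, -0.4]
width: 0.225
gripper_force: 24.9
```

Emit:
{"op": "carry_out", "data": {
  "increments": [-2.8, 0.4, 9.6, 0, 0, 0, -2.8, 0.4, 9.6, 0, 0, 0, -2.8, 0.4, 9.6, 0, 0, 0, -2.8, 0.4, 9.6, 0, 0, 0, -2.8, 0.4, 9.6, 0, 0, 0, 0, 0, 10, 0, 0, 0, 0, 0, 10, 0, 0, 0]
}}

```text
clock: 13.95
position: [0.4637, -0.1702, 0.217]
ee_rot: [-0.179, 2.854, -0.086]
force: [0.5, -0.2, 0.2]
width: 0.225
gripper_force: 24.9
```

The tester is free of the socket. I'll carry it to a hover over the stone, turned to the lid's normal.

Emit:
{"op": "carry_out", "data": {
  "increments": [0, 10, 10, 0, 0, 0, -1, 33, 2, 0.0096, -0.0031, 0.0029, -1, 34, 2, 0.0096, -0.0031, 0.0029, -1, 34, 2, 0.0096, -0.0031, 0.0029, -1, 34, 2, 0.0096, -0.0031, 0.0029, -1, 34, 2, 0.0096, -0.0031, 0.0029, -1, 34, 1, 0.0096, -0.0031, 0.0029, -1, 34, 1, 0.0096, -0.0031, 0.0029, -1, 34, 1, 0.0096, -0.0031, 0.0029, -1, 31, 0, 0.0096, -0.0031, 0.0029, 0, 0, 0, 0, 0, 0, 0, 0, 0, 0, 0, 0]
}}

```text
clock: 15.45
position: [0.4546, 0.1412, 0.2393]
ee_rot: [-0.195, 2.82, 0.038]
force: [0.1, -0.6, -0.4]
width: 0.223
gripper_force: 24.9
```

Run:
```python
from h import *
np.set_printoptions(precision=4,suppress=True)
o=readout.observe();Rm=R.from_rotvec(o["ee_rot"]).as_matrix();p=o["position"];z=Rm[:,2]
print(o["clock"],p,o["joints"],"z",z,o["force"])
s=vision.get_image("scene");t=vision.get_image("top")
pts=[p+z*.109,p+z*.099,p]
print(proj("scene",pts),proj("top",pts))
cv2.imwrite("pics/scene2.png",s[:,:,::-1]);cv2.imwrite("pics/top2.png",t[:,:,::-1])
cv2.imwrite("pics/c6.png",np.hstack([crop(s,225,110,80,110,5),crop(t,230,140,80,110,5)]))
```

```text
15.45 [0.4546 0.1412 0.2393] [-0.6367 -0.0027  0.1423  2.1644  0.1641  0.688   1.1029] z [ 0.3065  0.0478 -0.9507] [ 0.1232 -0.6182 -0.3991]
[[265.2199 165.4268]
 [264.4316 162.5508]
 [256.1491 132.2587]] [[266.0579 198.2638]
 [265.8329 199.0261]
 [263.3848 207.3252]]
```

View pics/c6.png

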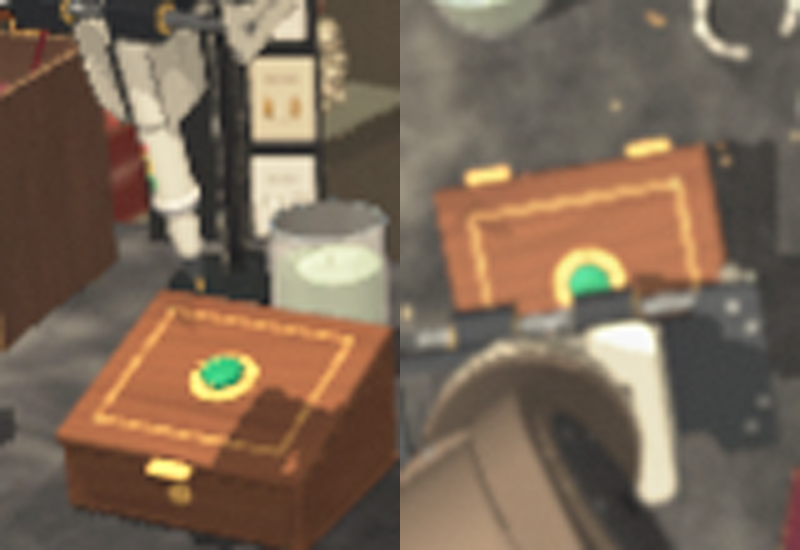

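The scene crop shows the tester over the box with its nose at about (262.6,160.6) and the tip at about (264.6,166.6). Its line runs on to the stone at (269,184). I'll check the tilt of the pen in the hand numerically.

Run:
```python
from h import *
np.set_printoptions(precision=4,suppress=True)
s=cv2.imread("pics/scene2.png",0)
for y in range(134,170): print(y," ".join("%3d"%v for v in s[y,248:276]))
```

```text
134 103  93  90  92 163 197 208 211 205 183 140 177 148  48  46  46  47  47  48  97 118  38  40  43  57  65  60 150
135  88  76  73  65 105 165 170 169 165 177 160 174 139  45  47  46  45  48  48  98 120  46  42  43  56  66  47 143
136  74  66  60  58 109 172 175 183 203 218 193 174 146  63  48  48  48  46  48  87 106  56  41  43  50  60  46 145
137  59  58  58  58 108 182 210 220 223 223 217 198 176 104  48  48  46  46  47  66  78  56  42  40  45  55  45 125
138  57  59  57  60  80 145 204 218 222 224 222 218 206 149  48  47  48  47  46  54  61  55  40  41  49  61  46  75
139  60  59  57  60  62 106 180 215 222 223 223 220 216 174  47  46  46  46  48  48  59  63  41  44  52  60  49  45
140  60  60  60  62  64  99 170 213 221 224 224 221 218 181  65  47  49  47  46  46  64  68  42  45  55  59  49  48
141  61  63  66  70  75 109 172 211 220 223 224 222 219 192 107  47  46  47  48  47  62  68  39  45  57  63  59 124
142  64  71  77  82  84  80 132 205 218 223 224 222 219 206 150  46  45  47  47  46  60  65  39  45  58  65  69 171
143  78  89  90  88  79  66 122 199 215 221 223 223 220 
[... 2375 characters left out ...]
  53
164  85  84  84  83  83  85  85  87  88  88  87  79  59  54  65  73  74  63  52  51  52  56  58  45  44  45  49  51
165  84  84  86  85  86  87  87  90  90  92  86  65  49  50  53  71  90  80  51  51  51  52  51  49  51  50  50  50
166  84  85  86  87  86  86  90  90  92  91  78  46  49  50  51  60 108 114  50  52  51  51  48  49  48  48  50  52
167  88  89  89  88  90  89  91  91  89  90  75  48  47  48  49  50 102 116  50  50  52  50  49  48  49  51  52  49
168  92  93  95  96  95  96  97  94  98 104  99  90  92  88  85  72  71  78  49  49  50  48  51  50  51  51  51  51
169  95  97  99 102  99 101 100 101 107 114 114 115 115 112 109 103  95  96  99  94  89  87  72  50  51  49  47  47
```

Emit:
{"op": "carry_out", "data": {
  "increments": [2.3, 0.35, -7.1, 0, 0, 0, 2.3, 0.35, -7.1, 0, 0, 0, 2.3, 0.35, -7.1, 0, 0, 0, 2.3, 0.35, -7.1, 0, 0, 0, 2.3, 0.35, -7.1, 0, 0, 0, 2.3, 0.35, -7.1, 0, 0, 0, 0, 0, 0, 0, 0, 0]
}}

```text
clock: 16.42
position: [0.4682, 0.1437, 0.196]
ee_rot: [-0.195, 2.821, 0.039]
force: [1.1, 0.5, -0.9]
width: 0.222
gripper_force: 24.9
```

Run:
```python
from h import *
np.set_printoptions(precision=4,suppress=True)
o=readout.observe();Rm=R.from_rotvec(o["ee_rot"]).as_matrix();p=o["position"];z=Rm[:,2]
print(o["clock"],p,"z",z,o["force"])
s=vision.get_image("scene");t=vision.get_image("top")
F=np.array([.4997,.149,.078])
print(proj("scene",[p+z*.109,F,F+[.005,0,-.0016],F+[0,.005,0]]),proj("top",[p+z*.109,F]))
cv2.imwrite("pics/scene3.png",s[:,:,::-1]);cv2.imwrite("pics/top3.png",t[:,:,::-1])
cv2.imwrite("pics/c7.png",np.hstack([crop(s,245,145,50,60,8),crop(t,245,170,50,60,8)]))
```

```text
16.425 [0.4682 0.1437 0.196 ] z [ 0.3057  0.0478 -0.9509] [ 1.0973  0.4622 -0.896 ]
[[268.5076 178.1901]
 [268.3746 183.1261]
 [269.518  183.0098]
 [266.9628 182.7407]] [[266.9133 195.117 ]
 [267.4565 196.4023]]
```

View pics/c7.png

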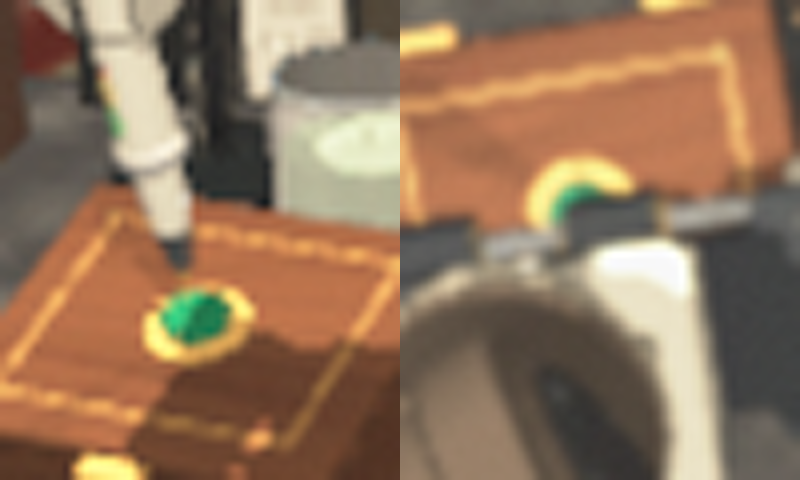

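The scene crop shows the tip end at about (267.4,178.9) and the stone's flat face centre at about (268.9,183.6). The tip is slightly left of its line onto the face. I'll shift a little and come close.

Emit:
{"op": "carry_out", "data": {
  "increments": [0, -0.5, -2.5, 0, 0, 0, 0, -0.5, -2.5, 0, 0, 0, 0, -0.5, -2.5, 0, 0, 0, 0, -0.5, -2.5, 0, 0, 0, 0, 0, 0, 0, 0, 0, 0, 0, 0, 0, 0, 0]
}}

```text
clock: 17.27
position: [0.4684, 0.1419, 0.1867]
ee_rot: [-0.195, 2.82, 0.039]
force: [-0.2, 0.5, -1.7]
width: 0.223
gripper_force: 24.9
```

Run:
```python
from h import *
np.set_printoptions(precision=4,suppress=True)
o=readout.observe();Rm=R.from_rotvec(o["ee_rot"]).as_matrix();p=o["position"];z=Rm[:,2]
print(o["clock"],p,"z",z,o["force"])
s=vision.get_image("scene");cv2.imwrite("pics/scene4.png",s[:,:,::-1])
print("tip pred",p+z*.109,proj("scene",[p+z*.109]))
for c in range(3):
    print("RGB"[c])
    for y in range(174,192): print(y," ".join("%3d"%v for v in s[y,260:280,c]))
```

```text
17.275 [0.4684 0.1419 0.1867] z [ 0.3067  0.0484 -0.9506] [-0.1793  0.5346 -1.7239]
tip pred [0.5019 0.1472 0.083 ] [[269.2742 181.3342]]
R
174 159 157 158 168 199 223 229 228 219 205 219 222 207 218 221 209 223 225 209 209
175 166 165 165 166 188 219 227 228 222 203 186 186 184 196 209 208 221 222 208 219
176 165 165 165 165 177 207 226 228 213 188 191 188 188 188 188 186 185 184 185 196
177 159 158 159 159 151 156 176 177 148 144 179 187 187 187 187 184 184 184 183 183
178 174 169 160 161 151 119  90  87  75 114 166 184 182 182 183 183 183 183 184 183
179 189 187 172 165 164 140  84  73  75 107 160 185 185 183 184 185 185 185 185 185
180 191 191 186 174 168 160 121  72  74 113 197 225 213 204 190 188 189 191 190 189
181 190 190 188 185 174 166 136  73  79  97 159 184 193 245 248 208 187 190 189 189
182 193 191 190 190 214 217 143  66 122 124  31  43 107 228 254 248 188 186 188 186
183 191 191 189 185 196 191 111  57 109 114  34  32  35 104 251 255 237 192 191 191
184 185 185 186 237 240 100  61  53  47  42  33  35  43 124 237 254 247 194 193 194
185 189 187 198 253 254 133  52  40 
[... 2879 characters left out ...]
  83 119 138 106  78  76  76
184  74  74  75 103 115 108 129 118  90  74  78  79  78  81 103 127 112  76  76  77
185  76  75  80 120 138 113 113  93  78  78  78  80  75  76  85  92  87  76  77  75
186  75  76  79 118 140 117  92  77  79  79  78  77  75  78  87  79  61  66  74  74
187  73  73  75 117 150 131 100  79  74  76  79  81  84  87  86  67  47  54  61  62
188  71  71  71  95 126 139 123  84  81  83  86  88  85  74  65  53  49  48  49  48
189  72  71  72  68  83 109 103  82  86  84  76  74  66  50  48  46  47  46  47  49
190  68  66  67  67  68  67  61  62  67  62  54  52  48  47  43  46  45  46  46  45
191  66  64  61  63  65  62  51  42  45  44  45  45  46  47  46  45  47  45  46  44
```

```bash
cat >> h.py <<'E'
def favg(N=14):
    a=[]
    for i in range(N): vision.get_image("scene"); o=readout.observe(); a.append(np.r_[o["force"],o["position"]])
    a=np.array(a); Rm=R.from_rotvec(o["ee_rot"]).as_matrix(); z=Rm[:,2]
    print("t",round(o["clock"],2),"F",a[:,:3].mean(0).round(2),"se",(a[:,:3].std(0)/N**.5).round(2),"axial",round(-a[:,:3].mean(0)@z,2),"pos",a[:,3:].mean(0).round(4),"z",z.round(4))
    s=vision.get_image("scene")
    for y in range(179,187): print(y," ".join("%3d"%v for v in s[y,263:276,0]))
E
python3 -c "
from h import *
favg()"
```

```text
t 18.02 F [ 0.09 -0.36 -1.12] se [0.15 0.14 0.13] axial -1.07 pos [0.4684 0.1419 0.1867] z [ 0.3066  0.0484 -0.9506]
179 165 165 140  84  74  74 106 160 185 184 184 185 184
180 176 168 159 122  70  73 113 197 225 212 203 189 188
181 184 174 168 137  73  78  97 158 185 193 245 248 208
182 191 214 217 142  65 121 125  33  44 110 229 254 248
183 184 196 190 110  55 108 114  34  34  34 102 251 255
184 238 240 100  60  55  48  41  35  35  44 123 237 254
185 253 254 133  51  39  33  32  33  35  40 139 211 231
186 253 255 234  75  83  34  35  35  34  96 174 220 202
```

Emit:
{"op": "carry_out", "data": {
  "increments": [0.5, 0.1, -1.4, 0, 0, 0, 0.5, 0.1, -1.4, 0, 0, 0, 0, 0, 0, 0, 0, 0]
}}

```text
clock: 18.45
position: [0.4694, 0.1421, 0.1837]
ee_rot: [-0.195, 2.82, 0.039]
force: [-0.0, -0.4, -0.9]
width: 0.227
gripper_force: 24.9
```

```bash
python3 -c "
from h import *
favg()"
```

```text
t 19.15 F [-0.24  0.07 -0.49] se [0.13 0.09 0.12] axial -0.4 pos [0.4694 0.1421 0.1839] z [ 0.3067  0.0484 -0.9506]
179 165 165 140  85  74  73  99 154 185 184 186 184 184
180 175 168 160 121  71  75 119 200 225 212 204 190 189
181 183 173 167 137  73  75 101 162 185 193 245 248 208
182 190 214 216 142  63  90  92  36  45 109 228 254 248
183 184 197 189 111  50 125 140  42  34  34 102 251 255
184 238 239 101  55  40 101 115  42  33  43 123 237 254
185 253 254 132  47  28  36  37  33  36  40 141 211 231
186 253 255 234  75  79  32  35  35  34  97 174 220 202
```

Contact is close or just made. I'll centre it slightly (+1, +2 mm) by backing off 2 mm and returning along the axis, then press in steps.

Emit:
{"op": "carry_out", "data": {
  "increments": [-0.6, -0.1, 1.9, 0, 0, 0, 1, 2, 0.4, 0, 0, 0, 0.6, 0.1, -1.9, 0, 0, 0, 0.6, 0.1, -1.9, 0, 0, 0, 0, 0, 0, 0, 0, 0]
}}

```text
clock: 19.82
position: [0.4711, 0.1443, 0.1823]
ee_rot: [-0.195, 2.82, 0.039]
force: [-0.1, 1.0, 0.6]
width: 0.228
gripper_force: 24.9
```

```bash
python3 -c "
from h import *
favg(20)"
```

```text
t 20.82 F [-0.06  0.51  0.78] se [0.11 0.09 0.1 ] axial 0.74 pos [0.4711 0.1443 0.1824] z [ 0.3068  0.0485 -0.9505]
179 165 161 136  88  74  74 105 160 185 184 184 185 184
180 174 167 147  97  72  75 117 198 225 210 204 190 188
181 184 174 156 119  73  74  98 161 184 192 245 248 209
182 190 214 217 142  66 111 112  33  40 106 228 254 248
183 184 196 190 107  48 109 114  33  32  34 102 251 255
184 237 239  97  38  26  59  64  34  34  43 123 237 254
185 253 254 131  31  32  32  33  34  38  40 140 213 231
186 253 255 234  72  81  34  34  33  33  94 174 220 202
```

Emit:
{"op": "carry_out", "data": {
  "increments": [0.2, 0, -0.7, 0, 0, 0, 0.2, 0.1, -0.7, 0, 0, 0, 0, 0, 0, 0, 0, 0]
}}

```text
clock: 21.25
position: [0.4714, 0.1443, 0.1809]
ee_rot: [-0.195, 2.82, 0.039]
force: [0.1, 0.7, 1.3]
width: 0.219
gripper_force: 24.9
```

```bash
python3 -c "
from h import *
favg(24)
s=vision.get_image('scene');t=vision.get_image('top')
cv2.imwrite('pics/c8.png',np.hstack([crop(s,245,130,50,65,8),cv2.resize(crop(t,160,120,260,338-120,1),(400,335)).__class__(0) if 0 else cv2.copyMakeBorder(cv2.resize(crop(t,160,120,260,200,1),(400,308)),0,520-308,0,0,cv2.BORDER_CONSTANT)]))
for y in range(150,176,2): print(y,' '.join('%3d'%v for v in s[y,254:276,2]))
"
```

```text
t 22.45 F [-0.2   0.7   1.27] se [0.09 0.13 0.09] axial 1.23 pos [0.4714 0.1443 0.181 ] z [ 0.3067  0.0484 -0.9506]
179 165 154 124 102 120 101 107 160 185 184 184 184 184
180 166 169 143  85  72  75 118 199 225 213 203 190 190
181 178 173 156 118  73  75 101 161 184 190 245 248 207
182 190 214 218 141  61 103 104  35  38 107 229 254 249
183 185 196 190 107  41  94 102  32  33  34 102 251 255
184 237 239  97  37  31  47  54  35  34  42 123 237 254
185 253 254 130  28  30  32  33  35  36  39 140 213 231
186 253 255 233  71  80  33  35  31  32  96 174 219 202
150 102  91 153 178 189 195 195 168 128 151 152 151 150 139 100  48  36  41  45  49  53 126
152 134  82 114 169 184 192 196 173 136 150 151 144 120  79  64  74  50  42  42  51  57 111
154  77  59  62 114 153 159 166 163 158 142 136  89  46  45  83  96  46  40  41  50  58  97
156  81  45  42 107 167 183 190 196 189 166 157 136  41  46  58  70  57  39  41  51  54  84
158  90  76  74  81 116 161 189 194 196 192 189 167 113  79  79  74  53  36  43  53  69  77
160  92  92  87  85  90 129 175 191 196 194 192 186 149  81  83  81  66  35  35  37  44  48
162  84  81  79  78  82 103 152 186 193 196 192 188 175 127  50  62  62  35  35  38  47  48
164  79  79  81  80  79  86 124 171 191 195 196 192 186 154  84  51  52  45  44  43  47  50
166  82  83  84  84  71  47  89 152 187 192 194 192 188 191 172 103  49  47  48  48  49  48
168  87  85  76  68  65  82 143 184 192 201 213 221 221 209 166 103  47  49  51  48  52  49
170  88  77  69  65  64  65  88 128 158 177 178 168 150 147 129  71  69  58  56  59  65  66
172  72  72  69  65  73  82  70  74 105 145 169 176 183 186 156  96  71  71  70  70  71  71
174  72  74  78  86  79  66  64  65  72 122 171 187 191 186 167 123  87  89  82  86  89  83
```

View pics/c8.png

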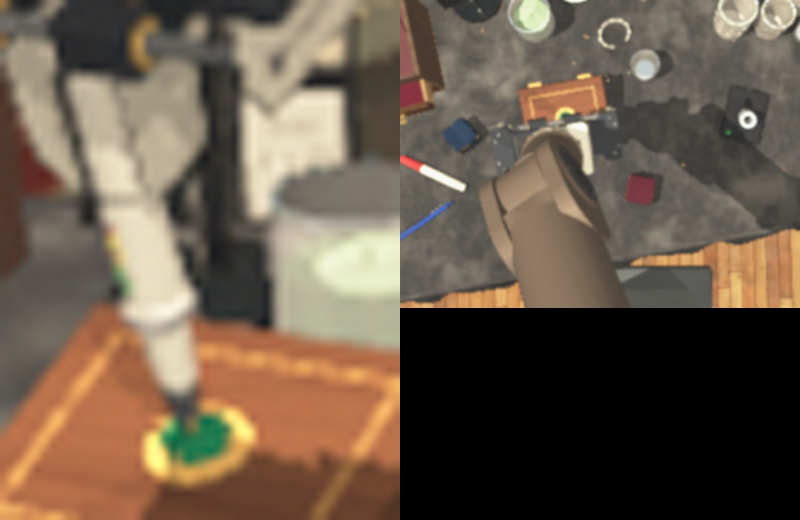

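The tip sits on the stone's face (crop about (190,425), stone spanning x 163–232). The added axial load is about 2.3 N, which puts the tip about half way in. I'll check squareness once from the pen's image line.

```bash
python3 -c "
from h import *
o=readout.observe();Rm=R.from_rotvec(o['ee_rot']).as_matrix();p=o['position'];z=Rm[:,2]
for a in (-6,-3,0,3,6):
    d=R.from_rotvec(np.radians(a)*Rm[:,1]).apply(z); q=proj('scene',[p+d*.02,p+d*.1]); print(a,d.round(3),(q[1]-q[0])[0]/(q[1]-q[0])[1],q.round(1).tolist())
s=vision.get_image('scene').astype(float);B=s[:,:,2];M=[]
for y in range(156,167):
    r=B[y,254:272]; i=np.nonzero(r>125)[0]; i=i[i<15]
    a,b=i[0],i[-1]; L=a-(r[a]-125)/(r[a]-r[a-1]); Rr=b+(r[b]-125)/(r[b]-r[b+1]); M.append((y,254+(L+Rr)/2,Rr-L))
M=np.array(M);print(M.round(1).tolist(),np.polyfit(M[:,0],M[:,1],1))
"
```

```text
-6 [ 0.403  0.062 -0.913] 0.36693455811260894 [[262.9, 157.1], [270.4, 177.7]]
-3 [ 0.356  0.055 -0.933] 0.3189128846089545 [[262.7, 157.4], [269.6, 179.0]]
0 [ 0.307  0.048 -0.951] 0.274952653272267 [[262.5, 157.7], [268.7, 180.2]]
3 [ 0.257  0.042 -0.966] 0.23434626383193266 [[262.3, 157.9], [267.8, 181.4]]
6 [ 0.207  0.035 -0.978] 0.19652447891858815 [[262.1, 158.1], [266.9, 182.5]]
[[156.0, 261.2, 7.8], [157.0, 261.5, 7.9], [158.0, 262.0, 7.5], [159.0, 262.5, 7.7], [160.0, 262.6, 7.5], [161.0, 262.9, 7.1], [162.0, 263.2, 7.6], [163.0, 263.5, 7.5], [164.0, 263.7, 7.4], [165.0, 264.3, 7.6], [166.0, 264.6, 8.1]] [  0.32600503 210.42236712]
```

```bash
python3 -c "
from cell import arm
print(arm.sign_off())"
```

```text
the job is handed in; nothing more can be done
None
```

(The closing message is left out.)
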